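# Put the gravers back in their colour-coded caddy

### The arm

A 6-joint arm with a two-finger parallel gripper is mounted at the origin on the work surface. World frame = base frame: x ahead of the robot, y to its left, z up, the work surface at z = 0. Lengths are in m, angles in rad, forces in N, time in s.
With the tool pointing down it reaches from about 0.25 to 0.775 m from the base axis. Payload 4 kg.
Tool frame: the origin (TCP) lies between the finger pads; the fingertips stand 11 mm ahead of it and the grasp point (between the pads) lies 8 mm behind it (arm.finger_overhang is the distance from the TCP to the fingertips, in m); z points along the fingers, y is the line along which they close (so a half turn about z gives the same grasp; the last joint's range is limited). The gripper opens to 85 mm and grips with 20 to 120 N. Pads are 22 mm wide; open, the fingers measure 114 mm over their backs; the gripper's body (76 mm by 85 mm) begins 54 mm behind the grasp point. The pads swing forward as they close: fully open they stand 13 mm farther back than shut.
Start: joints at [1.182, 0.087, 1.371, -0, 1.684, -0.103], TCP at [0.155, 0.528, 0.242] pointing down, gripper open.
Joint ranges: [-3.1, 3.1], [-0.76, 2.03], [0.27, 2.55], [-1.08, 4.22], [0.17, 2.65], [-2.57, 2.57]. Speed limits (rad/s): [2.79, 2.79, 3.14, 3.14, 3.14, 3.14].

### API

Orientations are given as a rotation vector (axis times angle).
In Python, from bench import status, imaging, order, arm gives the robot as it stands. The module is installed in compiled form; this text tells all that it offers.
- The arm moves only by the tool move_arm, never from a script. Its argument "steps" is a list of rows, each a list of 2 entries, a list of its own where there are three numbers: the shift along the tool's x, y, z normalised to -1 to 1, where 1 is 500 mm, then the turn, a rotation vector about the tool's x, y, z normalised to -1 to 1, where 1 is 0.5 rad. In form: [[[tx, ty, tz], [wx, wy, wz]], ...]. A call has 1 to 12 rows; each row is the pose to reach, as a shift and turn from the pose commanded when the call began, along the tool's axes at that moment; what a row does not reach only later rows make up. A row lasts 1/12 s, in which the tool goes at most 41.7 mm and 7.16 degrees, less where a joint would pass 70% of its speed; a pose out of reach is approached as far as the arm can. A call with a number of a shift or a turn outside -1 to 1 is refused whole. A call with a gripper value outside its range is refused whole. "jaw" is the closure, from 0 (fully open) to 1 (shut), set as the call begins (left out, the last holds). The fingers move at their own pace and stop on an object; "newtons" is the grip in N (left out, the last holds). Time passes only in rows, so rows that repeat a pose let the fingers close. It gives the time, the measured TCP pose, the force, the opening and the grip force at its end, in the units of the state.
- status.get_obs(): the state, without advancing time (a new reading comes with each control period).
- imaging.snapshot(name): name is "scene" or "top" or "wrist"; returns a dict with "frame" (400x640x3 uint8, red, green, blue), "fov_y" (degrees; the focal length in pixels is half the picture's height over the tangent of half this angle, whatever the lens; pixels are square), "cx", "cy" (the principal point, pixels), "extrinsics" (4x4, takes a point from camera to world coordinates). Camera axes: x right, y up, looking along -z (the intrinsics and any distortion apply to the point x, -y, -z); pixel columns grow to the right and rows downward; lengths in m; the calibration is good to about 2 mm. A picture is of the moment at which its call begins. There is no depth.
- order.hand_in(): hands the job in; it is judged then, once.
The state is a dict: "t": time; "joints": joint angles; "joint_vel": joint speeds; "tau": joint torques, N m; "tool_pos": TCP position; "orientation": TCP orientation; "ft_force": force on the tool from outside, world axes, zero at the start; "moment": the same for the moment, N m; "grip_width": opening from 0.0 (shut) to 1.0 (fully open); "grip_force": force on a finger pad.
Only numpy, scipy, OpenCV 4.12 (cv2) and the standard library are available. Lean on these libraries where they do the work, as an engineer would, in place of code of your own. Each camera call takes 0.05 s, during which the arm holds its last target. There are 200 camera calls.

### The job

Tidy the goldsmith's bench: lay each of the four gravers (the tools with a mushroom knob on the handle) flat in the bay of the dark wooden caddy whose felt has the same colour as its handle, wholly inside the bay, pointing either way along it, set down and not dropped. The two straight-handled files look similar but do not belong there: leave them lying where they are.

Things in the scene. Friction and masses are not known exactly. Their poses are not given: they have to be found in the camera images.
- graver_red: Graver, red handle, loose, about 70 g, lying flat at any yaw, 104 mm long. Origin: mid-length, on its underside; x from handle to steel point, z up. Mushroom knob 34 wide, 24 high at x -52..-28 mm; handle 20 wide, 22 high at x -34..6 (balances near x = -12: grip there across y); brass ferrule to x 16; thin steel blade 12 above the underside to x 52.
- graver_blue: Graver, blue handle, loose, about 70 g, lying flat at any yaw, 104 mm long. Origin: mid-length, on its underside; x from handle to steel point, z up. Mushroom knob 34 wide, 24 high at x -52..-28 mm; handle 20 wide, 22 high at x -34..6 (balances near x = -12: grip there across y); brass ferrule to x 16; thin steel blade 12 above the underside to x 52.
- graver_green: Graver, green handle, loose, about 70 g, lying flat at any yaw, 104 mm long. Origin: mid-length, on its underside; x from handle to steel point, z up. Mushroom knob 34 wide, 24 high at x -52..-28 mm; handle 20 wide, 22 high at x -34..6 (balances near x = -12: grip there across y); brass ferrule to x 16; thin steel blade 12 above the underside to x 52.
- graver_yellow: Graver, yellow handle, loose, about 70 g, lying flat at any yaw, 104 mm long. Origin: mid-length, on its underside; x from handle to steel point, z up. Mushroom knob 34 wide, 24 high at x -52..-28 mm; handle 20 wide, 22 high at x -34..6 (balances near x = -12: grip there across y); brass ferrule to x 16; thin steel blade 12 above the underside to x 52.
- felt_red: Red felt 136 x 68 x 2 mm, floor of one bay of the fixed dark wooden caddy. Origin: centre of its underside, 5 mm above the bench; x along the bay, y across, z up. Bay centred on it: 140 x 72 mm inside, walls 5 mm thick, rim 25 mm above the bench. Four bays side by side along y, 77 mm apart, colours in any order.
- felt_blue: Blue felt 136 x 68 x 2 mm, floor of one bay of the fixed dark wooden caddy. Origin: centre of its underside, 5 mm above the bench; x along the bay, y across, z up. Bay centred on it: 140 x 72 mm inside, walls 5 mm thick, rim 25 mm above the bench. Four bays side by side along y, 77 mm apart, colours in any order.
- felt_green: Green felt 136 x 68 x 2 mm, floor of one bay of the fixed dark wooden caddy. Origin: centre of its underside, 5 mm above the bench; x along the bay, y across, z up. Bay centred on it: 140 x 72 mm inside, walls 5 mm thick, rim 25 mm above the bench. Four bays side by side along y, 77 mm apart, colours in any order.
- felt_yellow: Yellow felt 136 x 68 x 2 mm, floor of one bay of the fixed dark wooden caddy. Origin: centre of its underside, 5 mm above the bench; x along the bay, y across, z up. Bay centred on it: 140 x 72 mm inside, walls 5 mm thick, rim 25 mm above the bench. Four bays side by side along y, 77 mm apart, colours in any order.
- file_red: File, red handle, loose look-alike: slim straight handle 52 x 16 x 16 mm without knob, flat dark blade 52 x 10 x 4 mm, no brass. 104 mm long, lying flat at any yaw. Origin: mid-length, on its underside; x from handle to blade tip.
- file_blue: File, blue handle, loose look-alike: slim straight handle 52 x 16 x 16 mm without knob, flat dark blade 52 x 10 x 4 mm, no brass. 104 mm long, lying flat at any yaw. Origin: mid-length, on its underside; x from handle to blade tip.

How it is judged:
By the outcome, as a careful person would: the job done as asked, in the order asked, and still so for the second after the job is handed in, with the robot touching nothing.
It also fails if it takes over 96 s, if anything falls off the work surface, if the arm or the gripper's body presses on something with over 40 N, if the wrist force passes 120 N, or if a joint passes its speed limit or range.

## Working session

There is one attempt and no reset: what is moved stays moved. The work goes in short steps, Python scripts to look and compute and a tool call to move; the robot and the scene stay as the last step left them, time stands still between calls to the robot, and variables do not carry over. Pictures are saved under pics/ and viewed, at most 14 in all, crops included, and the job is handed in when it is done.

Besides the shell and the picture viewer there is one more tool, called in YAML: its name, and indented under it one key for each argument. move_arm: Moves the arm, as the interface text tells. Scaled input: -1 to 1 covers 500 mm each way for a shift and 0.5 rad each way for a turn. Its arguments: {"type":"object","properties":{"steps":{"type":"array","items":{"type":"array"}},"jaw":{"type":"number"},"newtons":{"type":"number"}},"required":["steps"]}

```bash
mkdir -p pics; python3 - <<'E'
from bench import status, imaging
import cv2,numpy as np
o=status.get_obs();print(o)
for n in("top","scene"):
    s=imaging.snapshot(n);cv2.imwrite(f"pics/{n}0.png",s["frame"][:,:,::-1]);print(n,s["fov_y"],s["cx"],s["cy"],s["extrinsics"].round(4).tolist(),[k for k in s])
E
```

```text
{'t': 0.0, 'joints': array([ 1.18189519e+00,  8.79547412e-02,  1.37230551e+00, -1.05944688e-05,
        1.68359359e+00, -1.03130208e-01]), 'joint_vel': array([ 0.00082942, -0.00032207, -0.00081621,  0.00091723,  0.00098684,
       -0.00012634]), 'tau': array([-1.59504016e-03, -3.51887262e+01, -3.13260019e+01, -2.94347774e-04,
        1.14487376e-02, -2.45114427e-05]), 'tool_pos': array([0.15488087, 0.52723334, 0.24111324]), 'orientation': array([-0.44728664, -3.10904029,  0.00344835]), 'ft_force': array([ 0.53084091, -0.33803143,  0.30106313]), 'moment': array([ 0.01144723, -0.03306824, -0.02812914]), 'grip_force': 0.0, 'grip_width': 1.0037431298289392}
top 43.92872109565775 323.42747751908956 200.38841085030236 [[0.002, 0.9952, -0.0978, 0.4214], [-1.0, 0.0024, 0.0038, 0.0515], [0.004, 0.0978, 0.9952, 1.1334], [0.0, 0.0, 0.0, 1.0]] ['frame', 'fov_y', 'cx', 'cy', 'extrinsics']
scene 53.46507014409972 319.63225767378833 204.8871318707582 [[0.0658, -0.6959, 0.7151, 1.1441], [0.9978, 0.0523, -0.0409, 0.0105], [-0.0089, 0.7163, 0.6978, 0.6494], [0.0, 0.0, 0.0, 1.0]] ['frame', 'fov_y', 'cx', 'cy', 'extrinsics']
```

View pics/top0.png

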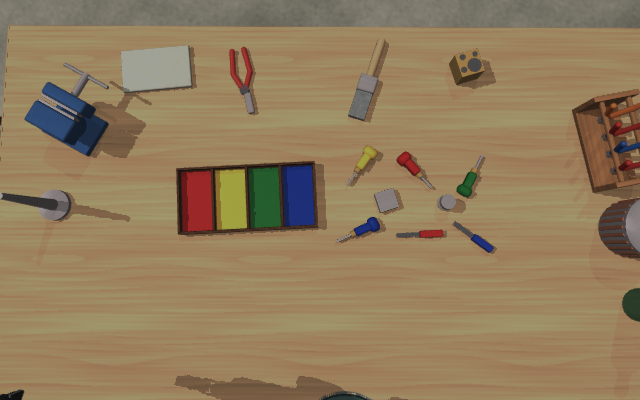

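The top view shows the caddy at about (247,198), with bays red, yellow, green and blue from left to right. The gravers are yellow (363,163), red (413,168), green (470,178) and blue (360,230). The files are at (420,234) and (475,237), with a cube (387,201) and a cylinder (448,202) in between.

```bash
cat > h.py <<'E'
import cv2,numpy as np
from scipy.spatial.transform import Rotation as R
from bench import status, imaging
def ray(s,px,z):
    f=200/np.tan(np.radians(s["fov_y"]/2)); E=s["extrinsics"]
    d=E[:3,:3]@np.array([(px[0]-s["cx"])/f,-(px[1]-s["cy"])/f,-1])
    c=E[:3,3]; return c+d*(z-c[2])/d[2]
def proj(s,p):
    f=200/np.tan(np.radians(s["fov_y"]/2)); E=s["extrinsics"]
    q=E[:3,:3].T@(np.array(p)-E[:3,3]); return np.array([s["cx"]-f*q[0]/q[2],s["cy"]+f*q[1]/q[2]])
HSV={'red':[(0,8),(172,180)],'yellow':[(22,32)],'green':[(50,80)],'blue':[(108,125)]}
def blobs(s,col,smin=170,amin=60):
    h=cv2.cvtColor(s["frame"],cv2.COLOR_RGB2HSV);m=np.zeros(h.shape[:2],np.uint8)
    for a,b in HSV[col]: m|=cv2.inRange(h,(a,smin,60),(b,255,255))
    n,l,st,c=cv2.connectedComponentsWithStats(m)
    return [(st[i,4],c[i],np.argwhere(l==i)[:,::-1]) for i in range(1,n) if st[i,4]>=amin]
def pose(s,pts,z=.012):
    P=np.array([ray(s,p,z)[:2] for p in pts]);c=P.mean(0);w,v=np.linalg.eigh(np.cov(P.T));a=v[:,1]
    t=(P-c)@a; u=(P-c)@v[:,0]
    return c,np.degrees(np.arctan2(a[1],a[0])),np.ptp(t),np.ptp(u)
E
python3 - <<'E'
from h import *
s=imaging.snapshot("top")
cv2.imwrite("pics/crop.png",cv2.resize(s["frame"][130:260,320:510,::-1],None,fx=4,fy=4,interpolation=cv2.INTER_CUBIC))
for c in HSV:
    for a,ce,p in blobs(s,c):
        q=pose(s,p);print(c,a,ce.round(1),[np.round(x,4) for x in q])
E
```

```text
red 166 [247.   66.5] [array([0.8449, 0.2262]), np.float64(-172.3414), np.float64(0.0927), np.float64(0.018)]
red 159 [233.6  67.3] [array([0.8429, 0.2573]), np.float64(-167.8346), np.float64(0.0922), np.float64(0.0191)]
red 190 [623.  128.4] [array([ 0.7004, -0.6448]), np.float64(98.2743), np.float64(0.0731), np.float64(0.0301)]
red 263 [407.9 162.7] [array([ 0.6188, -0.1462]), np.float64(-136.6174), np.float64(0.0567), np.float64(0.0315)]
red 118 [629.3 165.1] [array([ 0.6147, -0.6543]), np.float64(97.1105), np.float64(0.0482), np.float64(0.0218)]
red 1766 [196.5 200.8] [array([0.53  , 0.3353]), np.float64(-176.7758), np.float64(0.1364), np.float64(0.0671)]
red 149 [431.3 233.2] [array([ 0.4577, -0.1967]), np.float64(92.2374), np.float64(0.0504), np.float64(0.0144)]
blue 97 [628.7 146.3] [array([ 0.6585, -0.6554]), np.float64(96.5965), np.float64(0.0468), np.float64(0.0228)]
blue 1705 [298.1 195.3] [array([0.5432, 0.1049]), np.float64(-176.9786), np.float64(0.1342), np.float64(0.0663)]
blue 229 [367.4 226.1] [array([ 0.4734, -0.0524]), np.float64(114.8199), np.float64(0.0547), np.float64(0.0302)]
blue 145 [481.8 242.8] [array([ 0.4363, -0.3103]), np.float64(53.954), np.float64(0.051), np.float64(0.0148)]
```

View pics/crop.png

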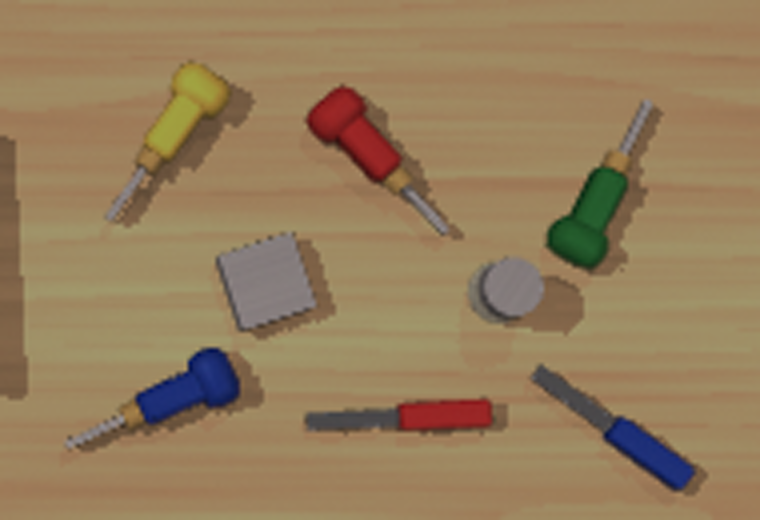

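View pics/scene0.png

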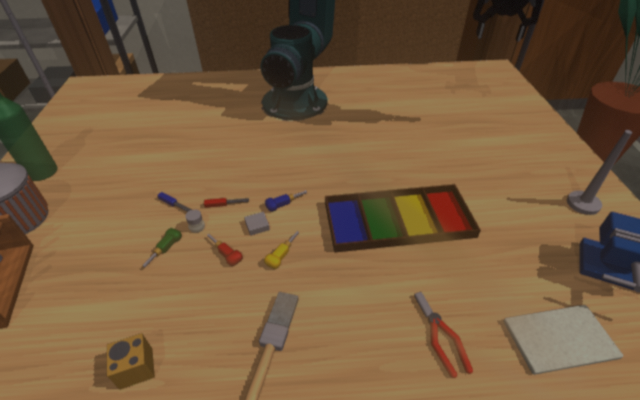

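The close crop shows four knobbed gravers and, in the lower row, the two straight files. The scene view agrees on the layout and bay order. Next I'll get the graver poses and bay centres, plus a planner that prints moves in tool units.

```bash
cat >> h.py <<'E'
HSV.update(yellow=[(23,34)],green=[(50,90)])
def graver(s,col,near,z=.012,smin=150,amin=60):
    b=[x for x in blobs(s,col,smin,amin) if x[0]<20000]
    P=min(([np.array([ray(s,p,z)[:2] for p in pts]) for _,_,pts in b]),key=lambda P:np.linalg.norm(P.mean(0)-near))
    c=P.mean(0);w,v=np.linalg.eigh(np.cov(P.T));a=v[:,1];t=(P-c)@a;u=(P-c)@v[:,0];m=(t.max()+t.min())/2
    if np.ptp(u[t>m])>np.ptp(u[t<m]): a=-a;t=-t
    g=c+a*(t.max()-.018)
    return g,np.degrees(np.arctan2(a[1],a[0])),np.ptp(t),np.ptp(u)
def plan(target,yaw_axis):
    """target TCP xyz; tool x along yaw_axis deg (mod 180), tool down. prints shift/turn in call units"""
    o=status.get_obs();r=R.from_rotvec(o["orientation"]);x=r.as_matrix()[:,0]
    cur=np.degrees(np.arctan2(x[1],x[0]));d=(yaw_axis-cur+90)%180-90
    c,s_=np.cos(np.radians(cur+d)),np.sin(np.radians(cur+d))
    T=R.from_matrix(np.array([[c,s_,0],[s_,-c,0],[0,0,-1]]))
    sh=r.inv().apply(np.array(target)-o["tool_pos"])/.5;w=(r.inv()*T).as_rotvec()/.5
    print("t %.2f tcp"%o["t"],o["tool_pos"].round(4),"yaw %.1f j6 %.2f turn %.1f"%(cur,o["joints"][5],d),"| shift",sh.round(4),"turn",w.round(3),"grip",round(o["grip_width"],3))
E
python3 - <<'E'
from h import *
from bench import arm
s=imaging.snapshot("top")
print([(k,getattr(arm,k)) for k in dir(arm) if k[0]!='_'])
for p in[(363,155),(370,150),(468,186),(265,200),(230,200)]:print(cv2.cvtColor(s["frame"],cv2.COLOR_RGB2HSV)[p[1],p[0]])
for c,n in dict(red=(.62,-.146),blue=(.473,-.052),yellow=(.64,-.05),green=(.57,-.28)).items():
    try: print(c,[np.round(x,4) for x in graver(s,c,n,smin=110)])
    except Exception as e: print(c,e)
    for b in blobs(s,c,110):
        if b[0]>1000: print(' felt',[np.round(x,4) for x in pose(s,b[2],.007)])
S=imaging.snapshot("scene");o=status.get_obs();print(proj(S,o["tool_pos"]),proj(s,o["tool_pos"]),proj(S,(0,0,0)))
w=imaging.snapshot("wrist");print(w["fov_y"],w["extrinsics"].round(3).tolist());print(R.from_rotvec(o["orientation"]).as_matrix().round(3))
plan((.6,-.14,.2),0)
E
```

```text
[('IKError', <class 'bench.IKError'>), ('finger_overhang', 0.011)]
[ 26 161 160]
[ 28 158 160]
[ 64 151  91]
[ 64 155  92]
[ 30 154 161]
red [array([ 0.6091, -0.1551]), np.float64(-137.593), np.float64(0.0569), np.float64(0.0347)]
 felt [array([0.5304, 0.3366]), np.float64(-176.5993), np.float64(0.1382), np.float64(0.0687)]
blue [array([ 0.4672, -0.0406]), np.float64(115.203), np.float64(0.0559), np.float64(0.0312)]
 felt [array([0.7163, 0.6814]), np.float64(59.8004), np.float64(0.1068), np.float64(0.0552)]
 felt [array([0.5433, 0.1051]), np.float64(-176.8002), np.float64(0.1355), np.float64(0.0678)]
yellow [array([ 0.6241, -0.0431]), np.float64(148.0061), np.float64(0.0538), np.float64(0.0255)]
 felt [array([0.5342, 0.2539]), np.float64(-176.6756), np.float64(0.1376), np.float64(0.0581)]
green [array([ 0.5804, -0.2869]), np.float64(-28.5789), np.float64(0.055), np.float64(0.0324)]
 felt [array([0.5382, 0.1816]), np.float64(-177.3846), np.float64(0.1357), np.float64(0.068)]
[497.78527312  38.90937122] [ 46.39679729 402.99929495] [294.65847746 101.62690646]
65.1831621835742 [[0.283, -0.913, -0.292, 0.08], [0.959, 0.269, 0.088, 0.549], [-0.002, -0.305, 0.952, 0.374], [0.0, 0.0, 0.0, 1.0]]
[[-0.959  0.282 -0.   ]
 [ 0.282  0.959 -0.001]
 [ 0.    -0.001 -1.   ]]
t 0.30 tcp [0.155  0.5275 0.2419] yaw 163.6 j6 -0.10 turn 16.4 | shift [-1.2303 -1.03    0.0845] turn [-0.002 -0.    -0.572] grip 1.004
```

```bash
python3 -c "
from h import *
plan((.624,-.043,.14),148)"
```

```text
t 0.30 tcp [0.155  0.5275 0.2419] yaw 163.6 j6 -0.10 turn -15.6 | shift [-1.2217 -0.8302  0.2044] turn [-0.002  0.     0.545] grip 1.004
```

move_arm:
  steps:
    - [[-0.8,-0.54,0],[0,0,0.545]]
    - [[-0.8,-0.54,0],[0,0,0.545]]
    - [[-0.8,-0.54,0],[0,0,0.545]]
    - [[-0.8,-0.54,0],[0,0,0.545]]
    - [[-0.8,-0.54,0],[0,0,0.545]]
    - [[-0.8,-0.54,0],[0,0,0.545]]
    - [[-0.8,-0.54,0],[0,0,0.545]]
    - [[-0.8,-0.54,0],[0,0,0.545]]
    - [[-0.8,-0.54,0],[0,0,0.545]]
    - [[-0.8,-0.54,0],[0,0,0.545]]
    - [[-0.8,-0.54,0],[0,0,0.545]]
    - [[-0.8,-0.54,0],[0,0,0.545]]
  jaw: 0.4
  newtons: 40

```text
t: 1.3
tool_pos: [0.4647, 0.1525, 0.2422]
orientation: [0.87, 3.017, -0.002]
ft_force: [-0.4, 0.8, 1.2]
grip_width: 0.599
grip_force: 0.0
```

```bash
python3 -c "
from h import *
print(status.get_obs()['joints'])
plan((.624,-.043,.14),148)"
```

```text
[ 2.02001061e-01 -4.96193542e-02  1.51002000e+00 -1.46889810e-03
  1.68049496e+00 -8.07237694e-01]
t 1.30 tcp [0.4647 0.1525 0.2422] yaw 147.8 j6 -0.81 turn 0.2 | shift [-0.4776 -0.161   0.2053] turn [-0.001  0.003 -0.006] grip 0.599
```

move_arm:
  steps:
    - [[-0.478,-0.161,0.205],[0,0,0]]
    - [[-0.478,-0.161,0.205],[0,0,0]]
    - [[-0.478,-0.161,0.205],[0,0,0]]
    - [[-0.478,-0.161,0.205],[0,0,0]]
    - [[-0.478,-0.161,0.205],[0,0,0]]
    - [[-0.478,-0.161,0.205],[0,0,0]]
    - [[-0.478,-0.161,0.205],[0,0,0]]
    - [[-0.478,-0.161,0.205],[0,0,0]]
    - [[-0.478,-0.161,0.205],[0,0,0]]

```text
t: 2.05
tool_pos: [0.6225, -0.0398, 0.1382]
orientation: [-0.868, -3.016, -0.0]
ft_force: [0.3, 0.8, -0.1]
grip_width: 0.602
grip_force: 0.0
```

```bash
python3 - <<'E'
from h import *
s=imaging.snapshot("wrist");cv2.imwrite("pics/w1.png",s["frame"][:,:,::-1])
print(proj(s,(.6241,-.0431,.012)))
for i in (0,1):
    o=status.get_obs();print(o["tool_pos"].round(4))
for c,n in dict(yellow=(.624,-.043),red=(.609,-.155)).items():
  try: print(c,[np.round(x,4) for x in graver(s,c,n,smin=110)])
  except Exception as e: print(e)
plan((.624,-.043,.016),148)
E
```

```text
[322.61310689 199.52710853]
[ 0.6225 -0.0388  0.1394]
[ 0.6225 -0.0388  0.1394]
yellow [array([ 0.6238, -0.0432]), np.float64(147.0003), np.float64(0.0545), np.float64(0.0268)]
red [array([ 0.6083, -0.1579]), np.float64(-134.9061), np.float64(0.0601), np.float64(0.0346)]
t 2.10 tcp [ 0.6225 -0.0388  0.1394] yaw 148.0 j6 -1.17 turn 0.0 | shift [-0.0073 -0.0055  0.2469] turn [ 0.    -0.003 -0.001] grip 0.599
```

View pics/w1.png

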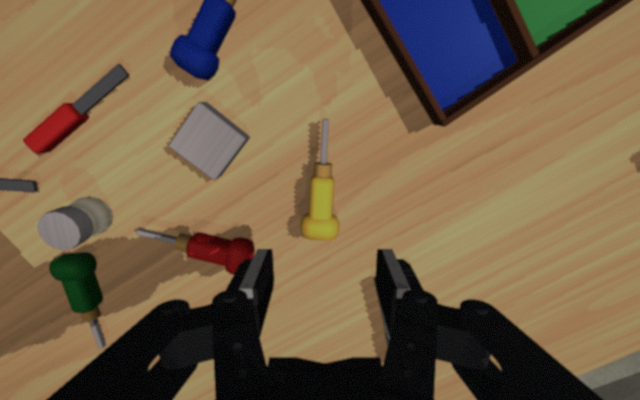

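The wrist view shows the yellow graver upright in the picture, with its handle at (321,195), centred between the fingers and clear of its neighbours. I'll go down.

move_arm:
  steps:
    - [[-0.005,-0.005,0.08],[0,0,0]]
    - [[-0.005,-0.005,0.16],[0,0,0]]
    - [[-0.005,-0.005,0.21],[0,0,0]]
    - [[-0.005,-0.005,0.235],[0,0,0]]
    - [[-0.005,-0.005,0.247],[0,0,0]]
    - [[-0.005,-0.005,0.247],[0,0,0]]
    - [[-0.005,-0.005,0.247],[0,0,0]]

```text
t: 2.68
tool_pos: [0.625, -0.042, 0.0187]
orientation: [0.863, 3.017, 0.001]
ft_force: [-0.0, 0.1, 0.8]
grip_width: 0.604
grip_force: 0.0
```

move_arm:
  steps:
    - [[0,0,0],[0,0,0]]
    - [[0,0,0],[0,0,0]]
    - [[0,0,0],[0,0,0]]
    - [[0,0,0],[0,0,0]]
    - [[0,0,0],[0,0,0]]
    - [[0,0,0],[0,0,0]]
  jaw: 1

```text
t: 3.18
tool_pos: [0.6254, -0.0427, 0.0191]
orientation: [0.864, 3.015, 0.001]
ft_force: [-1.0, 0.3, 5.9]
grip_width: 0.224
grip_force: 40.5
```

```bash
cat > place.py <<'E'
from h import *
import sys
C=dict(red=(.5304,.3366),yellow=(.5347,.2594),green=(.539,.1823),blue=(.5433,.1051))
def place(col,gaxis,z,extra=0):
    """gaxis: graver tip direction relative to tool x (+1/-1)"""
    x=R.from_rotvec(status.get_obs()["orientation"]).as_matrix()[:,0];cur=np.degrees(np.arctan2(x[1],x[0]))
    d=(3.2-cur+90)%180-90; a=np.radians(cur+d); g=gaxis*np.array([np.cos(a),np.sin(a)])
    plan((*(np.array(C[col])-.012*g),z),3.2)
if __name__=="__main__": place(sys.argv[1],int(sys.argv[2]),float(sys.argv[3]))
E
python3 place.py yellow 1 .08; python3 place.py yellow 1 .024
```

```text
t 3.18 tcp [ 0.6254 -0.0427  0.0191] yaw 148.0 j6 -1.17 turn 35.2 | shift [ 0.4538  0.4303 -0.1229] turn [ 0.002  0.01  -1.228] grip 0.224
t 3.18 tcp [ 0.6254 -0.0427  0.0191] yaw 148.0 j6 -1.17 turn 35.2 | shift [ 0.4543  0.4301 -0.0109] turn [ 0.002  0.01  -1.228] grip 0.224
```

move_arm:
  steps:
    - [[0,0,-0.06],[0,0,0]]
    - [[0,0,-0.123],[0,0,0]]
    - [[0.454,0.43,-0.123],[0,0,-0.98]]
    - [[0.454,0.43,-0.123],[0,0,-0.98]]
    - [[0.454,0.43,-0.123],[0,0,-0.98]]
    - [[0.454,0.43,-0.123],[0,0,-0.98]]
    - [[0.454,0.43,-0.123],[0,0,-0.98]]
    - [[0.454,0.43,-0.123],[0,0,-0.98]]
    - [[0.454,0.43,-0.123],[0,0,-0.98]]
    - [[0.454,0.43,-0.123],[0,0,-0.98]]
    - [[0.454,0.43,-0.123],[0,0,-0.98]]
    - [[0.454,0.43,-0.123],[0,0,-0.98]]

```text
t: 4.18
tool_pos: [0.5444, 0.2613, 0.0779]
orientation: [0.103, 3.14, -0.001]
ft_force: [0.0, 0.3, -0.5]
grip_width: 0.222
grip_force: 39.7
```

```bash
python3 place.py yellow 1 .08;  python3 - <<'E'
from h import *
s=imaging.snapshot("wrist");cv2.imwrite("pics/w2.png",s["frame"][:,:,::-1])
E
```

```text
t 4.18 tcp [0.5444 0.2613 0.0779] yaw 176.2 j6 -1.15 turn 7.0 | shift [-0.0046 -0.0022 -0.0042] turn [-0.001  0.001 -0.243] grip 0.222
```

View pics/w2.png

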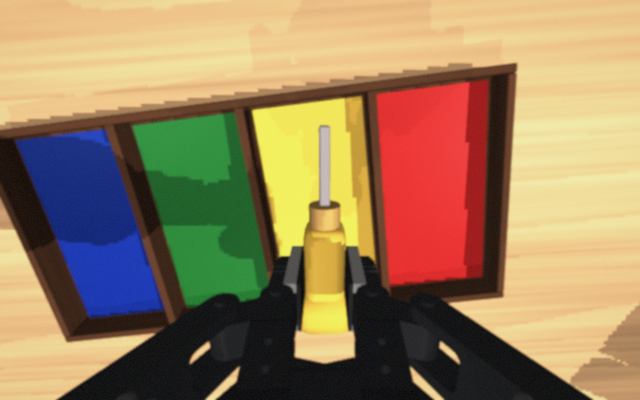

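The yellow graver is held at (325,240) above the yellow bay. It still needs about 7° of yaw before I lower it.

move_arm:
  steps:
    - [[-0.005,-0.002,0],[0,0,-0.24]]
    - [[-0.005,-0.002,0],[0,0,-0.24]]
    - [[-0.005,-0.002,0],[0,0,-0.24]]
    - [[-0.005,-0.002,0.04],[0,0,-0.24]]
    - [[-0.005,-0.002,0.075],[0,0,-0.24]]
    - [[-0.005,-0.002,0.095],[0,0,-0.24]]
    - [[-0.005,-0.002,0.104],[0,0,-0.24]]
    - [[-0.005,-0.002,0.108],[0,0,-0.24]]
    - [[-0.005,-0.002,0.108],[0,0,-0.24]]
    - [[-0.005,-0.002,0.108],[0,0,-0.24]]
    - [[-0.005,-0.002,0.108],[0,0,-0.24]]

```text
t: 5.15
tool_pos: [0.5476, 0.2584, 0.0259]
orientation: [-0.078, 3.14, -0.0]
ft_force: [-3.3, -1.8, 6.0]
grip_width: 0.227
grip_force: 40.9
```

move_arm:
  steps:
    - [[0,0,0],[0,0,0]]
    - [[0,0,0],[0,0,0]]
    - [[0,0,0],[0,0,0]]
    - [[0,0,-0.04],[0,0,0]]
    - [[0,0,-0.1],[0,0,0]]
    - [[0,0,-0.16],[0,0,0]]
    - [[0,0,-0.2],[0,0,0]]
    - [[0,0,-0.2],[0,0,0]]
  jaw: 0.65

```text
t: 5.82
tool_pos: [0.5506, 0.2601, 0.1302]
orientation: [-0.08, 3.13, 0.006]
ft_force: [0.5, -0.4, 1.1]
grip_width: 0.346
grip_force: 0.0
```

```bash
python3 - <<'E'
from h import *
s=imaging.snapshot("wrist");cv2.imwrite("pics/w3.png",s["frame"][:,:,::-1])
plan((.6085,-.157,.13),-136.5);print(status.get_obs()["joints"].round(2))
E
```

```text
t 5.87 tcp [0.5494 0.2596 0.1273] yaw -177.1 j6 -1.27 turn 40.6 | shift [-0.0755 -0.8382 -0.0066] turn [-1.000e-03  1.500e-02 -1.416e+00] grip 0.354
[ 0.35  0.26  1.4   0.    1.47 -1.27]
```

View pics/w3.png

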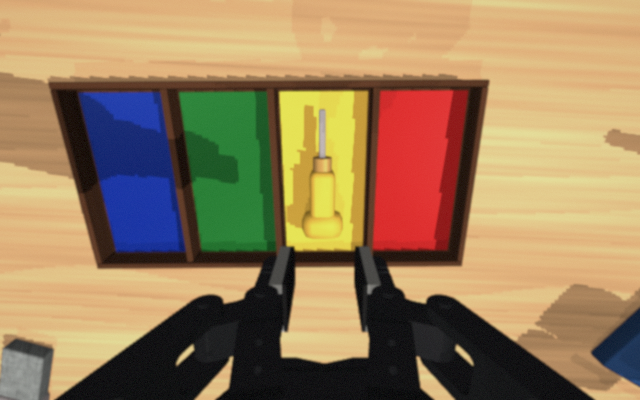

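The yellow graver lies inside the yellow bay, with its handle at (322,190). Red's yaw would put joint 6 near its limit from here, so I'll take green next.

```bash
python3 - <<'E'
from h import *
plan((.5804,-.2869,.13),-28.6)
E
```

```text
t 5.87 tcp [0.5494 0.2596 0.1273] yaw -177.1 j6 -1.27 turn -31.5 | shift [-0.0061 -1.0948 -0.0077] turn [0.008 0.012 1.101] grip 0.354
```

move_arm:
  steps:
    - [[-0.006,-0.95,0],[0,0,0.99]]
    - [[-0.006,-0.95,0],[0,0,0.99]]
    - [[-0.006,-0.95,0],[0,0,0.99]]
    - [[-0.006,-0.95,0],[0,0,0.99]]
    - [[-0.006,-0.95,0],[0,0,0.99]]
    - [[-0.006,-0.95,0],[0,0,0.99]]
    - [[-0.006,-0.95,0],[0,0,0.99]]
    - [[-0.006,-0.95,0],[0,0,0.99]]
    - [[-0.006,-0.95,0],[0,0,0.99]]
    - [[-0.006,-0.95,0],[0,0,0.99]]
    - [[-0.006,-0.95,0],[0,0,0.99]]
    - [[-0.006,-0.95,0],[0,0,0.99]]
  jaw: 0.4

```text
t: 6.87
tool_pos: [0.5735, -0.2204, 0.1213]
orientation: [-0.698, -3.06, 0.003]
ft_force: [-0.9, 0.4, -0.5]
grip_width: 0.603
grip_force: 0.0
```

```bash
cat > look.py <<'E'
from h import *
import sys
c,x,y=sys.argv[1],float(sys.argv[2]),float(sys.argv[3])
s=imaging.snapshot("wrist")
g=graver(s,c,(x,y),smin=110);print(c,[np.round(v,4) for v in g])
for z in (.13,.017): plan((*g[0],z),g[1])
if len(sys.argv)>4: cv2.imwrite(sys.argv[4],s["frame"][:,:,::-1])
E
python3 look.py green .58 -.287
```

```text
green [array([ 0.5556, -0.277 ]), np.float64(68.7953), np.float64(0.0318), np.float64(0.019)]
t 6.92 tcp [ 0.5736 -0.2214  0.1213] yaw 154.2 j6 -1.58 turn -85.4 | shift [-0.0159 -0.1158 -0.0171] turn [-8.000e-03  1.000e-03  2.982e+00] grip 0.601
t 6.92 tcp [ 0.5736 -0.2214  0.1213] yaw 154.2 j6 -1.58 turn -85.4 | shift [-0.0163 -0.1151  0.2089] turn [-8.000e-03  1.000e-03  2.982e+00] grip 0.601
```

```bash
python3 -c "
from h import *
plan((.5804,-.2869,.13),-28.6)"
```

```text
t 6.92 tcp [ 0.5736 -0.2214  0.1213] yaw 154.2 j6 -1.58 turn -2.8 | shift [-0.0691 -0.1121 -0.0172] turn [-0.006 -0.004  0.099] grip 0.601
```

move_arm:
  steps:
    - [[-0.069,-0.112,-0.017],[0,0,0.099]]
    - [[-0.069,-0.112,-0.017],[0,0,0.099]]
    - [[-0.069,-0.112,-0.017],[0,0,0.099]]
    - [[-0.069,-0.112,-0.017],[0,0,0.099]]

```text
t: 7.25
tool_pos: [0.5816, -0.2806, 0.1305]
orientation: [-0.768, -3.044, -0.003]
ft_force: [0.2, -0.4, -0.4]
grip_width: 0.6
grip_force: 0.0
```

```bash
python3 look.py green .58 -.287 pics/w4.png; python3 -c "
from h import *
s=imaging.snapshot('top')
cv2.imwrite('pics/t2.png',s['frame'][:,:,::-1])
print(graver(s,'red',(.609,-.155),smin=110),graver(s,'blue',(.467,-.04),smin=110))"
```

```text
green [array([ 0.5814, -0.2855]), np.float64(-29.8008), np.float64(0.0556), np.float64(0.0294)]
t 7.30 tcp [ 0.5816 -0.2796  0.1306] yaw 151.8 j6 -1.61 turn -1.6 | shift [-0.0054 -0.0107  0.0012] turn [ 0.002 -0.006  0.054] grip 0.596
t 7.30 tcp [ 0.5816 -0.2796  0.1306] yaw 151.8 j6 -1.61 turn -1.6 | shift [-0.0061 -0.011   0.2272] turn [ 0.002 -0.006  0.054] grip 0.596
(array([ 0.60902222, -0.15506334]), np.float64(-137.78821329973348), np.float64(0.0569338834710116), np.float64(0.034705289214286505)) (array([ 0.46722238, -0.04059899]), np.float64(114.90519178556988), np.float64(0.056047377669402584), np.float64(0.031182190287996098))
```

View pics/w4.png

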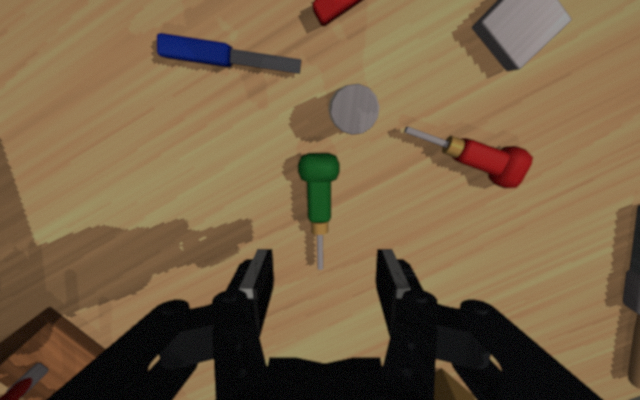

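The green graver is at (319,195), in line with the fingers, with its point toward the gripper. The cylinder at (353,108) is clear of the finger paths.

move_arm:
  steps:
    - [[-0.004,-0.008,0.07],[0,0,0.05]]
    - [[-0.004,-0.008,0.14],[0,0,0.05]]
    - [[-0.004,-0.008,0.19],[0,0,0.05]]
    - [[-0.004,-0.008,0.215],[0,0,0.05]]
    - [[-0.004,-0.008,0.226],[0,0,0.05]]
    - [[-0.004,-0.008,0.226],[0,0,0.05]]
    - [[-0.004,-0.008,0.226],[0,0,0.05]]

```text
t: 7.93
tool_pos: [0.583, -0.2849, 0.0208]
orientation: [0.802, 3.035, -0.001]
ft_force: [-0.3, 0.3, 0.4]
grip_width: 0.601
grip_force: 0.0
```

move_arm:
  steps:
    - [[0,0,0],[0,0,0]]
    - [[0,0,0],[0,0,0]]
    - [[0,0,0],[0,0,0]]
    - [[0,0,0],[0,0,0]]
    - [[0,0,0],[0,0,0]]
    - [[0,0,0],[0,0,0]]
  jaw: 1

```text
t: 8.43
tool_pos: [0.5832, -0.2859, 0.0218]
orientation: [0.803, 3.033, -0.002]
ft_force: [0.2, 0.7, 5.4]
grip_width: 0.22
grip_force: 40.0
```

```bash
python3 place.py green -1 .08
```

```text
t 8.43 tcp [ 0.5832 -0.2859  0.0218] yaw 150.3 j6 -1.60 turn 32.9 | shift [ 0.5602  0.7568 -0.1189] turn [-0.002  0.008 -1.148] grip 0.22
```

move_arm:
  steps:
    - [[0,0,-0.06],[0,0,0]]
    - [[0,0,-0.12],[0,0,0]]
    - [[0.45,0.6,-0.12],[0,0,-0.98]]
    - [[0.45,0.6,-0.12],[0,0,-0.98]]
    - [[0.45,0.6,-0.12],[0,0,-0.98]]
    - [[0.45,0.6,-0.12],[0,0,-0.98]]
    - [[0.45,0.6,-0.12],[0,0,-0.98]]
    - [[0.45,0.6,-0.12],[0,0,-0.98]]
    - [[0.45,0.6,-0.12],[0,0,-0.98]]
    - [[0.45,0.6,-0.12],[0,0,-0.98]]
    - [[0.45,0.6,-0.12],[0,0,-0.98]]
    - [[0.45,0.6,-0.12],[0,0,-0.98]]

```text
t: 9.43
tool_pos: [0.533, 0.0941, 0.0792]
orientation: [-0.032, -3.14, -0.007]
ft_force: [0.4, -0.6, -0.2]
grip_width: 0.217
grip_force: 39.3
```

```bash
python3 place.py green -1 .08
```

```text
t 9.43 tcp [0.533  0.0941 0.0792] yaw 178.8 j6 -1.48 turn 4.4 | shift [ 0.0155  0.1747 -0.0009] turn [ 0.009 -0.002 -0.152] grip 0.217
```

move_arm:
  steps:
    - [[0.0155,0.175,0],[0,0,-0.15]]
    - [[0.0155,0.175,0],[0,0,-0.15]]
    - [[0.0155,0.175,0],[0,0,-0.15]]
    - [[0.0155,0.175,0],[0,0,-0.15]]
    - [[0.0155,0.175,0],[0,0,-0.15]]
    - [[0.0155,0.175,0.04],[0,0,-0.15]]
    - [[0.0155,0.175,0.075],[0,0,-0.15]]
    - [[0.0155,0.175,0.092],[0,0,-0.15]]
    - [[0.0155,0.175,0.101],[0,0,-0.15]]
    - [[0.0155,0.175,0.105],[0,0,-0.15]]
    - [[0.0155,0.175,0.105],[0,0,-0.15]]
    - [[0.0155,0.175,0.105],[0,0,-0.15]]

```text
t: 10.43
tool_pos: [0.5299, 0.1732, 0.0287]
orientation: [0.071, -3.141, 0.001]
ft_force: [-3.4, -1.6, 7.3]
grip_width: 0.224
grip_force: 40.1
```

```bash
python3 place.py green -1 .028; python3 - <<'E'
from h import *
s=imaging.snapshot("wrist");cv2.imwrite("pics/w5.png",s["frame"][:,:,::-1])
E
python3 place.py green -1 .028
```

```text
t 10.43 tcp [0.5299 0.1732 0.0287] yaw -177.4 j6 -1.40 turn 0.6 | shift [0.0049 0.0171 0.0014] turn [-0.001 -0.    -0.021] grip 0.224
t 10.48 tcp [0.5299 0.1732 0.0287] yaw -177.4 j6 -1.40 turn 0.6 | shift [0.0049 0.0171 0.0013] turn [-0.001 -0.    -0.021] grip 0.222
```

View pics/w5.png

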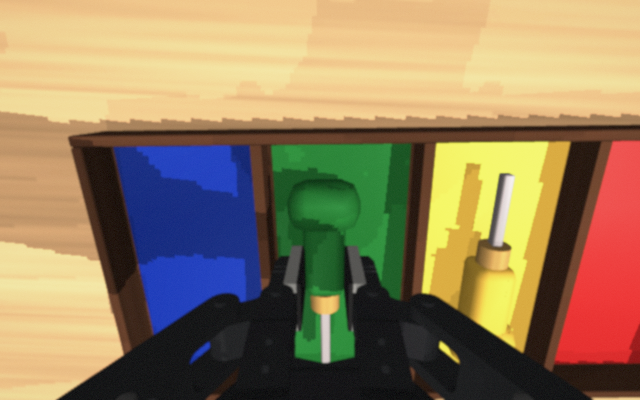

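The green graver is in its bay but about 8 mm toward the blue wall. I'll lift it slightly, recentre, set it down and then let go.

move_arm:
  steps:
    - [[0,0,-0.012],[0,0,0]]
    - [[0.004,0.017,-0.012],[0,0,0]]
    - [[0.004,0.017,-0.012],[0,0,0]]
    - [[0.004,0.017,-0.006],[0,0,0]]
    - [[0.004,0.017,0],[0,0,0]]
    - [[0.004,0.017,0],[0,0,0]]
    - [[0.004,0.017,0],[0,0,0]]

```text
t: 11.07
tool_pos: [0.5276, 0.1831, 0.0285]
orientation: [-0.075, 3.14, 0.0]
ft_force: [-2.9, 0.1, 8.8]
grip_width: 0.22
grip_force: 40.7
```

move_arm:
  steps:
    - [[0,0,0],[0,0,0]]
    - [[0,0,0],[0,0,0]]
    - [[0,0,0],[0,0,0]]
    - [[0,0,-0.04],[0,0,0]]
    - [[0,0,-0.1],[0,0,0]]
    - [[0,0,-0.16],[0,0,0]]
    - [[0,0,-0.2],[0,0,0]]
    - [[0,0,-0.2],[0,0,0]]
    - [[0,0,-0.2],[0,0,0]]
  jaw: 0.65

```text
t: 11.82
tool_pos: [0.528, 0.1832, 0.1279]
orientation: [-0.074, 3.138, 0.001]
ft_force: [-0.3, -0.3, 0.0]
grip_width: 0.352
grip_force: 0.0
```

```bash
python3 -c "
from h import *
plan((.4672,-.0406,.13),115)"
```

```text
t 11.82 tcp [0.528  0.1832 0.1279] yaw -177.3 j6 -1.39 turn -67.7 | shift [ 0.1426 -0.4414 -0.0048] turn [0.004 0.004 2.363] grip 0.352
```

move_arm:
  steps:
    - [[0.143,-0.441,0],[0,0,0.99]]
    - [[0.143,-0.441,0],[0,0,0.99]]
    - [[0.143,-0.441,0],[0,0,0.99]]
    - [[0.143,-0.441,0],[0,0,0.99]]
    - [[0.143,-0.441,0],[0,0,0.99]]
    - [[0.143,-0.441,0],[0,0,0.99]]
    - [[0.143,-0.441,0],[0,0,0.99]]
  jaw: 0.4

```text
t: 12.4
tool_pos: [0.4637, -0.0443, 0.1243]
orientation: [-0.705, -3.057, 0.004]
ft_force: [0.3, 0.5, -0.3]
grip_width: 0.601
grip_force: 0.0
```

move_arm:
  steps:
    - [[0,0,0],[0,0,0.99]]
    - [[0,0,0],[0,0,0.99]]
    - [[0,0,0],[0,0,0.99]]
    - [[0,0,0],[0,0,0.99]]
    - [[0,0,0],[0,0,0.99]]
    - [[0,0,0],[0,0,0.99]]

```text
t: 12.9
tool_pos: [0.4655, -0.0399, 0.1251]
orientation: [-1.42, -2.799, 0.001]
ft_force: [-0.1, 0.8, 0.3]
grip_width: 0.598
grip_force: 0.0
```

move_arm:
  steps:
    - [[0,0,0],[0,0,0.38]]
    - [[0,0,0],[0,0,0.38]]
    - [[0,0,0],[0,0,0.38]]
    - [[0,0,0],[0,0,0.38]]

```text
t: 13.23
tool_pos: [0.4659, -0.0402, 0.1261]
orientation: [-1.68, -2.653, 0.0]
ft_force: [-0.4, -0.7, 0.7]
grip_width: 0.6
grip_force: 0.0
```

```bash
python3 look.py blue .467 -.041 pics/w6.png
```

```text
blue [array([ 0.4671, -0.0417]), np.float64(114.6642), np.float64(0.0571), np.float64(0.0317)]
t 13.28 tcp [ 0.466  -0.0403  0.1263] yaw 115.3 j6 -0.65 turn -0.6 | shift [-0.0035  0.0008 -0.0074] turn [-0.001 -0.001  0.022] grip 0.6
t 13.28 tcp [ 0.466  -0.0403  0.1263] yaw 115.3 j6 -0.65 turn -0.6 | shift [-0.0037  0.0009  0.2186] turn [-0.001 -0.001  0.022] grip 0.6
```

View pics/w6.png

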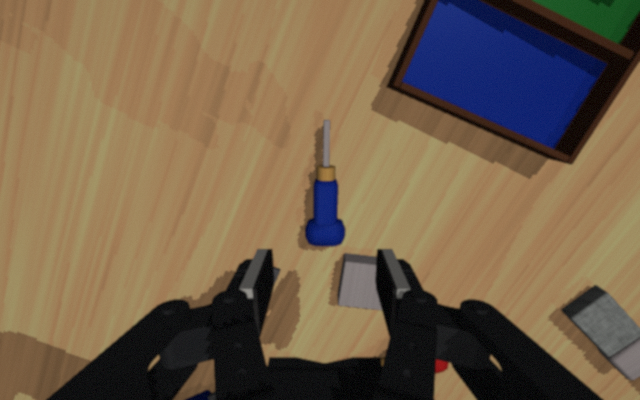

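Blue is aligned, with its handle at (326,200); the cube at (345,270) is clear of the fingers. I'll go down and grip.

move_arm:
  steps:
    - [[-0.003,0,0.07],[0,0,0.02]]
    - [[-0.003,0,0.14],[0,0,0.02]]
    - [[-0.003,0,0.185],[0,0,0.02]]
    - [[-0.003,0,0.208],[0,0,0.02]]
    - [[-0.003,0,0.217],[0,0,0.02]]
    - [[-0.003,0,0.217],[0,0,0.02]]
    - [[-0.003,0,0.217],[0,0,0.02]]

```text
t: 13.87
tool_pos: [0.4674, -0.042, 0.0189]
orientation: [1.697, 2.643, 0.001]
ft_force: [1.4, -1.1, -0.2]
grip_width: 0.598
grip_force: 0.0
```

move_arm:
  steps:
    - [[0,0,0],[0,0,0]]
    - [[0,0,0],[0,0,0]]
    - [[0,0,0],[0,0,0]]
    - [[0,0,0],[0,0,0]]
    - [[0,0,0],[0,0,0]]
    - [[0,0,0],[0,0,0]]
  jaw: 1

```text
t: 14.37
tool_pos: [0.4681, -0.0422, 0.0198]
orientation: [1.697, 2.64, 0.002]
ft_force: [-1.9, 0.3, 6.3]
grip_width: 0.219
grip_force: 41.3
```

```bash
sed -i 's/^def plan(target,yaw_axis):/def plan(target,yaw_axis,mod=180):/; s/d=(yaw_axis-cur+90)%180-90/d=(yaw_axis-cur+mod\/2)%mod-mod\/2/' h.py
python3 -c "
from h import *
from place import C
a=np.radians(3.2);g=np.array([np.cos(a),np.sin(a)])
plan((*(np.array(C['blue'])-.012*g),.08),3.2,360)"
```

```text
t 14.37 tcp [ 0.4681 -0.0422  0.0198] yaw 114.5 j6 -0.64 turn -111.3 | shift [ 0.214   0.2371 -0.1201] turn [ 7.000e-03 -3.000e-03  3.886e+00] grip 0.219
```

move_arm:
  steps:
    - [[0,0,-0.06],[0,0,0]]
    - [[0,0,-0.12],[0,0,0]]
    - [[0.214,0.237,-0.12],[0,0,0.97]]
    - [[0.214,0.237,-0.12],[0,0,0.97]]
    - [[0.214,0.237,-0.12],[0,0,0.97]]
    - [[0.214,0.237,-0.12],[0,0,0.97]]
    - [[0.214,0.237,-0.12],[0,0,0.97]]
    - [[0.214,0.237,-0.12],[0,0,0.97]]

```text
t: 15.03
tool_pos: [0.5306, 0.1074, 0.0778]
orientation: [-2.279, -2.161, -0.0]
ft_force: [-0.3, -0.9, -0.1]
grip_width: 0.219
grip_force: 40.4
```

move_arm:
  steps:
    - [[0,0,0],[0,0,0.97]]
    - [[0,0,0],[0,0,0.97]]
    - [[0,0,0],[0,0,0.97]]
    - [[0,0,0],[0,0,0.97]]

```text
t: 15.37
tool_pos: [0.5294, 0.1035, 0.0777]
orientation: [-2.739, -1.538, 0.003]
ft_force: [0.8, 0.5, -0.8]
grip_width: 0.219
grip_force: 40.4
```

move_arm:
  steps:
    - [[0,0,0],[0,0,0.97]]
    - [[0,0,0],[0,0,0.97]]
    - [[0,0,0],[0,0,0.97]]
    - [[0,0,0],[0,0,0.97]]

```text
t: 15.7
tool_pos: [0.5294, 0.1032, 0.0777]
orientation: [3.028, 0.835, -0.003]
ft_force: [0.5, -0.5, -0.8]
grip_width: 0.222
grip_force: 40.4
```

move_arm:
  steps:
    - [[0,0,0],[0,0,0.97]]
    - [[0,0,0],[0,0,0.97]]
    - [[0,0,0],[0,0,0.97]]
    - [[0,0,0],[0,0,0.97]]
    - [[0,0,0],[0,0,0.97]]
    - [[0,0,0],[0,0,0.97]]
    - [[0,0,0],[0,0,0.97]]

```text
t: 16.28
tool_pos: [0.5298, 0.104, 0.0781]
orientation: [3.14, 0.096, -0.001]
ft_force: [0.3, -0.5, -1.8]
grip_width: 0.221
grip_force: 40.4
```

```bash
python3 place.py blue 1 .08
```

```text
t 16.28 tcp [0.5298 0.104  0.0781] yaw 3.5 j6 1.60 turn -0.3 | shift [ 0.003  -0.0008 -0.0039] turn [0.    0.001 0.01 ] grip 0.221
```

Blue is in position, so I'll lower it 53 mm and release.

move_arm:
  steps:
    - [[0.003,-0.001,0.05],[0,0,0.01]]
    - [[0.003,-0.001,0.08],[0,0,0.01]]
    - [[0.003,-0.001,0.096],[0,0,0.01]]
    - [[0.003,-0.001,0.102],[0,0,0.01]]
    - [[0.003,-0.001,0.105],[0,0,0.01]]
    - [[0.003,-0.001,0.105],[0,0,0.01]]
    - [[0.003,-0.001,0.105],[0,0,0.01]]

```text
t: 16.87
tool_pos: [0.5319, 0.1051, 0.0269]
orientation: [3.14, 0.086, 0.001]
ft_force: [-2.3, -0.5, 4.7]
grip_width: 0.216
grip_force: 41.0
```

move_arm:
  steps:
    - [[0,0,0],[0,0,0]]
    - [[0,0,0],[0,0,0]]
    - [[0,0,0],[0,0,0]]
    - [[0,0,-0.04],[0,0,0]]
    - [[0,0,-0.1],[0,0,0]]
    - [[0,0,-0.16],[0,0,0]]
    - [[0,0,-0.2],[0,0,0]]
    - [[0,0,-0.2],[0,0,0]]
    - [[0,0,-0.2],[0,0,0]]
  jaw: 0.65

```text
t: 17.62
tool_pos: [0.5328, 0.1053, 0.1274]
orientation: [-3.14, -0.085, -0.006]
ft_force: [-1.0, -0.6, -0.1]
grip_width: 0.352
grip_force: 0.0
```

```bash
python3 -c "
from h import *
plan((.6088,-.156,.13),43)"
```

```text
t 17.62 tcp [0.5328 0.1053 0.1274] yaw 3.1 j6 1.61 turn 39.9 | shift [ 0.1236  0.53   -0.0048] turn [ 0.002 -0.008 -1.393] grip 0.352
```

move_arm:
  steps:
    - [[0.124,0.53,-0.005],[0,0,-0.7]]
    - [[0.124,0.53,-0.005],[0,0,-0.7]]
    - [[0.124,0.53,-0.005],[0,0,-0.7]]
    - [[0.124,0.53,-0.005],[0,0,-0.7]]
    - [[0.124,0.53,-0.005],[0,0,-0.7]]
    - [[0.124,0.53,-0.005],[0,0,-0.7]]
    - [[0.124,0.53,-0.005],[0,0,-0.7]]
    - [[0.124,0.53,-0.005],[0,0,-0.7]]
  jaw: 0.4

```text
t: 18.28
tool_pos: [0.6076, -0.1622, 0.1252]
orientation: [3.079, 0.62, -0.005]
ft_force: [-0.2, 0.5, 0.0]
grip_width: 0.597
grip_force: 0.0
```

move_arm:
  steps:
    - [[0,0,0],[0,0,-0.69]]
    - [[0,0,0],[0,0,-0.69]]
    - [[0,0,0],[0,0,-0.69]]
    - [[0,0,0],[0,0,-0.69]]
    - [[0,0,0],[0,0,-0.69]]
    - [[0,0,0],[0,0,-0.69]]

```text
t: 18.78
tool_pos: [0.6073, -0.1554, 0.1271]
orientation: [-2.923, -1.146, 0.002]
ft_force: [0.1, 0.0, -0.7]
grip_width: 0.601
grip_force: 0.0
```

```bash
python3 look.py red .609 -.156 pics/w7.png
```

```text
red [array([ 0.6069, -0.1563]), np.float64(-137.4704), np.float64(0.0592), np.float64(0.0336)]
t 18.83 tcp [ 0.6075 -0.1556  0.1275] yaw 42.8 j6 0.48 turn -0.3 | shift [-0.0018  0.0002 -0.0051] turn [-0.003  0.001  0.011] grip 0.602
t 18.83 tcp [ 0.6075 -0.1556  0.1275] yaw 42.8 j6 0.48 turn -0.3 | shift [-0.0017  0.0005  0.2209] turn [-0.003  0.001  0.011] grip 0.602
```

View pics/w7.png

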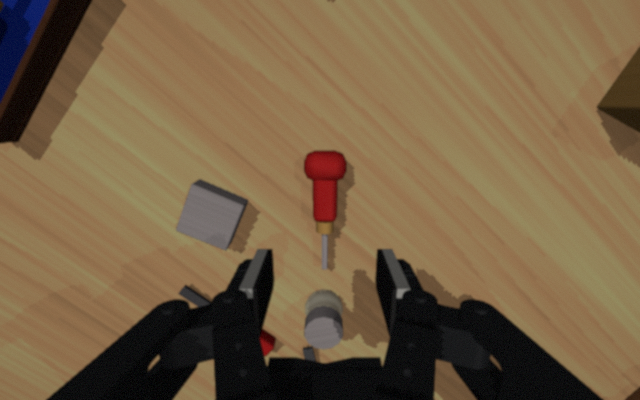

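Red is aligned at (325,195), with its point toward the gripper. The cube at (212,213) is clear of the left finger.

move_arm:
  steps:
    - [[-0.002,0,0.07],[0,0,0.01]]
    - [[-0.002,0,0.14],[0,0,0.01]]
    - [[-0.002,0,0.185],[0,0,0.01]]
    - [[-0.002,0,0.21],[0,0,0.01]]
    - [[-0.002,0,0.219],[0,0,0.01]]
    - [[-0.002,0,0.219],[0,0,0.01]]
    - [[-0.002,0,0.219],[0,0,0.01]]

```text
t: 19.42
tool_pos: [0.6083, -0.1571, 0.0204]
orientation: [2.925, 1.141, 0.003]
ft_force: [0.8, 0.0, 0.5]
grip_width: 0.603
grip_force: 0.0
```

move_arm:
  steps:
    - [[0,0,0],[0,0,0]]
    - [[0,0,0],[0,0,0]]
    - [[0,0,0],[0,0,0]]
    - [[0,0,0],[0,0,0]]
    - [[0,0,0],[0,0,0]]
    - [[0,0,0],[0,0,0]]
  jaw: 1

```text
t: 19.92
tool_pos: [0.6085, -0.1572, 0.021]
orientation: [2.925, 1.141, 0.005]
ft_force: [-0.4, -0.0, 6.3]
grip_width: 0.217
grip_force: 40.2
```

```bash
python3 place.py red -1 .08
```

```text
t 19.92 tcp [ 0.6085 -0.1572  0.021 ] yaw 42.6 j6 0.48 turn -39.4 | shift [ 0.5725 -0.8169 -0.1196] turn [ 0.005 -0.006  1.376] grip 0.217
```

move_arm:
  steps:
    - [[0,0,-0.06],[0,0,0]]
    - [[0,0,-0.12],[0,0,0]]
    - [[0.458,-0.654,-0.12],[0,0,0.7]]
    - [[0.458,-0.654,-0.12],[0,0,0.7]]
    - [[0.458,-0.654,-0.12],[0,0,0.7]]
    - [[0.458,-0.654,-0.12],[0,0,0.7]]
    - [[0.458,-0.654,-0.12],[0,0,0.7]]
    - [[0.458,-0.654,-0.12],[0,0,0.7]]
    - [[0.458,-0.654,-0.12],[0,0,0.7]]
    - [[0.458,-0.654,-0.12],[0,0,0.7]]
    - [[0.458,-0.654,-0.12],[0,0,0.7]]
    - [[0.458,-0.654,-0.12],[0,0,0.7]]

```text
t: 20.92
tool_pos: [0.5527, 0.2428, 0.0786]
orientation: [-3.078, -0.618, 0.001]
ft_force: [0.7, -0.2, -1.9]
grip_width: 0.222
grip_force: 39.5
```

```bash
python3 place.py red -1 .08
```

```text
t 20.92 tcp [0.5527 0.2428 0.0786] yaw 22.7 j6 1.49 turn -19.5 | shift [ 0.0539 -0.1822 -0.0026] turn [-0.004  0.001  0.681] grip 0.222
```

move_arm:
  steps:
    - [[0.054,-0.182,0],[0,0,0.68]]
    - [[0.054,-0.182,0],[0,0,0.68]]
    - [[0.054,-0.182,0],[0,0,0.68]]
    - [[0.054,-0.182,0],[0,0,0.68]]
    - [[0.054,-0.182,0],[0,0,0.68]]
    - [[0.054,-0.182,0],[0,0,0.68]]
    - [[0.054,-0.182,0],[0,0,0.68]]

```text
t: 21.5
tool_pos: [0.5445, 0.3318, 0.0786]
orientation: [3.14, 0.083, -0.001]
ft_force: [0.2, -0.4, -0.6]
grip_width: 0.223
grip_force: 39.5
```

```bash
python3 place.py red -1 .08
```

```text
t 21.50 tcp [0.5445 0.3318 0.0786] yaw 3.0 j6 1.98 turn 0.2 | shift [-0.0036 -0.0111 -0.0029] turn [ 0.001  0.001 -0.006] grip 0.223
```

move_arm:
  steps:
    - [[-0.004,-0.011,0.04],[0,0,0]]
    - [[-0.004,-0.011,0.075],[0,0,0]]
    - [[-0.004,-0.011,0.095],[0,0,0]]
    - [[-0.004,-0.011,0.102],[0,0,0]]
    - [[-0.004,-0.011,0.105],[0,0,0]]
    - [[-0.004,-0.011,0.105],[0,0,0]]
    - [[-0.004,-0.011,0.105],[0,0,0]]

```text
t: 22.08
tool_pos: [0.5424, 0.3377, 0.0277]
orientation: [3.14, 0.083, 0.0]
ft_force: [-3.0, -1.5, 4.6]
grip_width: 0.221
grip_force: 40.8
```

move_arm:
  steps:
    - [[0,0,0],[0,0,0]]
    - [[0,0,0],[0,0,0]]
    - [[0,0,0],[0,0,0]]
    - [[0,0,-0.04],[0,0,0]]
    - [[0,0,-0.1],[0,0,0]]
    - [[0,0,-0.16],[0,0,0]]
    - [[0,0,-0.22],[0,0,0]]
    - [[-0.3,-0.2,-0.3],[0,0,0]]
    - [[-0.3,-0.2,-0.3],[0,0,0]]
    - [[-0.3,-0.2,-0.3],[0,0,0]]
    - [[-0.3,-0.2,-0.3],[0,0,0]]
    - [[-0.3,-0.2,-0.3],[0,0,0]]
  jaw: 0.65

```text
t: 23.08
tool_pos: [0.3832, 0.433, 0.1779]
orientation: [-3.137, -0.09, 0.0]
ft_force: [0.5, 0.4, -0.2]
grip_width: 0.347
grip_force: 0.0
```

```bash
python3 - <<'E'
from h import *
s=imaging.snapshot("top")
cv2.imwrite("pics/end.png",cv2.resize(s["frame"][130:260,160:510,::-1],None,fx=2.2,fy=2.2,interpolation=cv2.INTER_CUBIC))
E
```

```text
(no output)
```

View pics/end.png

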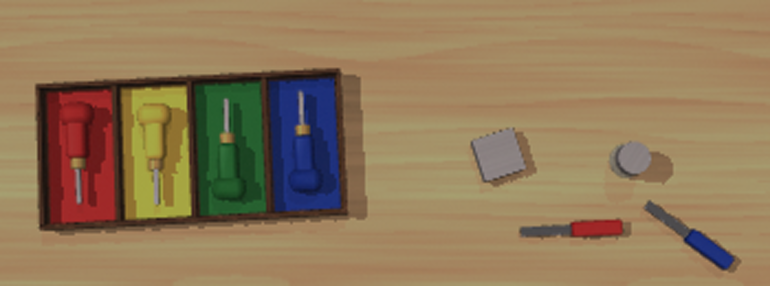

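All four gravers lie in the bays of their own colour: red (78,150), yellow (155,155), green (228,150) and blue (303,145). The files, cube and cylinder have not moved, so I'll hand in.

```bash
python3 -c "
from bench import order
print(order.hand_in())"
```

```text
the job is handed in; nothing more can be done
None
```

The job is handed in at about 23 s: all four gravers lie flat inside the bays matching their handles, and the two files are where they were.

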